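# Lift the bottle caddy out of the pharmacy carton and hold it level

## Task

A pharmacy delivery has reached the nurses' office in a carton whose tape is already cut: swing its two half-raised flaps well back past upright so that they stay out of the way, then take the bottle caddy inside by its handle and lift it level out of the carton, the bottles and jars staying upright in it. Finish while holding it, still and level above the carton with its base a few centimetres clear of the rim, so that I can check the contents; do not put it down or let go. Leave the other things in the carton and on the desk where they are.

Things in the scene. Friction and masses are not known exactly. Their poses are not given: they have to be found in the camera images.
- carton: small open-topped brown cardboard shipping carton standing on the desk; it stays put and does not slide. Outside 210 mm along its own x, 170 mm along its own y, 120 mm high; walls and floor 4 mm thick. Origin: centre of its underside, x and y along its sides, z up. The two long flaps are creased along the rims of its +y and -y walls; the short end flaps are tucked down flat inside the two end walls and take about 5 mm there
- carton_rim (a point): centre of the carton's mouth, at rim height, 120 mm above the desk
- flap_left (a joint): angle of the flap on the carton's +y wall, in rad: 0 = lying shut over the mouth, 1.57 = standing upright, more = leaning outward, stop at 2.8. Starts half raised, 0.85 to 1.2. The crease is stiff (about 0.045 N m): the flap stays where it is left and yields to a light push. The flap is 206 mm long, 84 mm from crease to free edge, 4 mm thick
- flap_right (a joint): the same for the flap on the carton's -y wall, also 0 shut, 1.57 upright, more = leaning outward, stop at 2.8; starts half raised, 0.85 to 1.2, on its own. Between the free edges of the two half-raised flaps there is an open gap of 59 mm or more
- flap_left_edge (a point): middle of the free edge of the left flap
- flap_right_edge (a point): middle of the free edge of the right flap
- flap_left_hinge (a point): middle of the left flap's crease, on the outer edge of the +y wall's rim
- flap_right_hinge (a point): middle of the right flap's crease, on the outer edge of the -y wall's rim
- caddy: grey plastic bottle carrier standing loose on the carton's floor, 124 x 124 mm, rim 34 mm high, with four square wells open at the top and a bar handle on two posts; about 0.2 kg, with its contents 0.4 to 0.8 kg, unevenly spread. Origin: centre of its underside, z up; the handle bar runs along its own x, which is within 0.1 rad of the carton's x. It stands up to 25 mm off the carton's centre
- caddy_handle (a point): middle of the handle bar, 100 mm above the caddy's underside (104 mm above the desk at the start). The bar is 14 mm wide (along the caddy's y), 18 mm high and 116 mm long, the middle 90 mm clear between the posts; its top is 7 mm below the carton's rim, the space under it is open to the bottles
- bottle1: amber medicine bottle with white cap, 44 mm across, 60 mm tall, standing in one of the caddy's four wells (which one varies). Origin: centre of its underside, z along its axis
- bottle2: the other such amber bottle, 44 mm across, 60 mm tall, standing in one of the caddy's four wells (which one varies). Origin: centre of its underside, z along its axis
- jar1: white plastic jar, 44 mm across, 46 mm tall, standing in one of the caddy's four wells (which one varies). Origin: centre of its underside, z along its axis
- jar2: the other such white jar, 44 mm across, 46 mm tall, standing in one of the caddy's four wells (which one varies). Origin: centre of its underside, z along its axis
- tablet_box: small flat tablet packet, 24 x 90 x 20 mm, lying on the carton's floor along its +x end wall; stays in the carton. Origin: centre of its underside
- stapler: stapler, 150 x 36 mm, 55 mm high, on the desk to the right; bystander. Origin: centre of its underside
- parcel_knife: parcel knife lying flat, 156 x 26 x 20 mm, on the desk beside the carton's -y wall; bystander. Origin: on its underside near its middle
- tape_roll: roll of parcel tape lying flat, 96 mm across, 48 mm high, beside the carton's +y wall; bystander. Origin: centre of its underside
- glue_stick: glue stick standing upright, 29 mm across, 94 mm tall, beyond the carton's +x end; bystander. Origin: centre of its underside
- mug: white mug, 80 mm across, 92 mm tall, to the left on the desk; bystander. Origin: centre of its underside
- pen_cup: round cup full of pens, 80 mm across, about 170 mm tall with the pens, to the right on the desk; bystander. Origin: centre of its underside
Not all that is in view belongs to the job. What is shaped like the caddy but red is not meant.

How it is judged:
On the way, in this order (a step that is already met when the one before it is completed fails the run):
1. both flaps are swung back past upright (value of joint each of flap_left, flap_right above 1.75 rad), for 0.2 s.
2. the caddy is held clear above the carton, level and steady (height (world z) of caddy above 0.135 m and angle between caddy's own z axis and vertical below 0.1 rad and linear speed of caddy below 0.03 m/s and angular speed of caddy below 0.2 rad/s and contact force between the fingers and caddy above 1 N and contact force between caddy and carton below 0.1 N and horizontal distance between caddy and carton below 0.1 m), for 0.4 s.
At the end, for the whole second after the job is handed in: Both flaps past 1.75 rad; caddy in the fingers, underside 15 mm or more above the rim (0.135 m), within 100 mm of the carton's centre, level to 0.10 rad, under 0.03 m/s and 0.2 rad/s, clear of carton and flaps; bottles and jars upright (0.25 rad) in its wells (all of step 1 and all of step 2 and distance between each of bottle1, bottle2, jar1, jar2 and caddy below 0.065 m and angle between each of bottle1, bottle2, jar1, jar2's own z axis and vertical below 0.25 rad); the arm keeps its last pose, push and grip.
It fails at once if the caddy is tipped by more than 0.35 rad (angle between caddy's own z axis and vertical above 0.35 rad).
It fails at once if a bottle or jar falls over or out of the caddy (angle between any of bottle1, bottle2, jar1, jar2's own z axis and vertical above 0.6 rad or distance between any of bottle1, bottle2, jar1, jar2 and caddy above 0.09 m).
It fails at once if another thing in the carton or on the desk is shifted by more than 30 mm (distance of any of tablet_box, stapler, parcel_knife, tape_roll, glue_stick, mug, pen_cup from where it was at the start of the episode above 0.03 m).
It also fails if it takes over 51 s, if anything falls off the work surface, if the arm or the gripper's body presses on something with over 40 N, if the wrist force passes 120 N, or if a joint passes its speed limit or range.

## Robot

A 6-joint arm with a two-finger parallel gripper is mounted at the origin on the work surface. World frame = base frame: x ahead of the robot, y to its left, z up, the work surface at z = 0. Lengths are in m, angles in rad, forces in N, time in s.
With the tool pointing down it reaches from about 0.25 to 0.775 m from the base axis. Payload 4 kg.
Tool frame: the origin (TCP) lies on the centre line of the jaws, within the pads' length; the fingertips stand 19 mm ahead of it and the grasp point (between the pads) is the TCP (ctrl.tip_reach is the distance from the TCP to the fingertips, in m); x points along the fingers, y is the direction in which the jaws open and shut, and the axes are right-handed (so a half turn about x gives the same grasp; the last joint's range is limited). The gripper opens to 85 mm and grips with 20 to 120 N. Pads are 22 mm wide; open, the fingers measure 114 mm over their backs; the gripper's body (76 mm by 85 mm) begins 54 mm behind the grasp point. The pads swing forward as they close: fully open they stand 13 mm farther back than shut.
Start: joints at [1.018, 0.087, 1.371, -0, 1.684, -0.103], TCP at [0.239, 0.495, 0.25] pointing down, gripper open.
Joint ranges: [-3.1, 3.1], [-0.76, 2.03], [0.27, 2.55], [-1.08, 4.22], [0.17, 2.65], [-2.57, 2.57]. Speed limits (rad/s): [2.79, 2.79, 3.14, 3.14, 3.14, 3.14].

## Interface

Orientations are given as a unit quaternion [w, x, y, z].
In Python, from bench import monitor, read_camera, ctrl gives the robot as it stands.
- The arm moves only by the shell command python3 -m jog 'ROWS' [FORCE]. ROWS is JSON, a list of rows, each an object of numbers: "tx", "ty", "tz": the shift along the world's x, y, z in cm; "spin": the turn about the world's z in degrees; "gripper": the gripper command: -1 is shut, 1 is fully open, values between are in proportion. In form: [{"tx": .., "ty": .., "tz": .., "spin": .., "gripper": ..}, ...]. A call has 1 to 12 rows; each row is the pose to reach, as a shift and turn from the pose measured when the call began; what a row does not reach only later rows make up. A row lasts 1/10 s, in which the tool goes at most 50 mm and 8.59 degrees, less where a joint would pass 70% of its speed; a pose out of reach is approached as far as the arm can. A call with a gripper value outside its range is refused whole. The fingers move at their own pace and stop on an object; FORCE is the grip in N (left out, the last holds). Time passes only in rows, so rows that repeat a pose let the fingers close. It gives the time, the measured TCP pose, the force and the opening at its end, in the units of the state.
- monitor.sense(): the state, without advancing time (a new reading comes with each control period).
- read_camera(name): name is "scene" or "top"; returns a dict with "img" (480x640x3 uint8, red, green, blue), "fx", "fy", "cx", "cy" (pixels), "R" (3x3) and "t" (3): a world point X has camera coordinates R X + t. Camera axes: x right, y down, z forward; pixel columns grow to the right and rows downward; lengths in m; the calibration is good to about 2 mm. A picture is of the moment at which its call begins. There is no depth.
- ctrl.hand_in(): hands the job in, once; it reports no verdict.
The state is a dict: "t": time; "joints": joint angles; "qd": joint speeds; "joint_efforts": joint torques, N m; "tcp_pos": TCP position; "tool_rot": TCP orientation; "ft_force": force on the tool from outside, world axes, zero at the start; "moment": the same for the moment, N m; "opening": finger opening in m.
Only numpy, scipy, OpenCV 4.12 (cv2) and the standard library are available. Lean on these libraries where they do the work, as an engineer would, in place of code of your own. Each camera call takes 0.05 s, during which the arm holds its last target.

## Working session

There is one attempt and no reset: what is moved stays moved. The work goes in short steps, Python scripts to look and compute and a shell command to move; the robot and the scene stay as the last step left them, time stands still between calls to the robot, and variables do not carry over. Pictures are saved under pics/ and viewed, and the job is handed in when it is done.

```bash
ls; mkdir -p pics; python3 - <<'E'
from bench import monitor, read_camera, ctrl
import cv2
for n in("scene","top"):
    c=read_camera(n); cv2.imwrite(f"pics/{n}0.png",c["img"][:,:,::-1]); print(n,c["fx"],c["cx"],c["cy"],c["R"],c["t"])
print(monitor.sense(),ctrl.tip_reach)
E
```

```text
pics
scene 470.87428826402964 313.43301335073136 233.7075809662304 [[-0.16869672  0.98565988  0.00400314]
 [ 0.50577672  0.09004868 -0.85795171]
 [-0.84600906 -0.14270894 -0.51371474]] [ 0.08226594 -0.15369991  1.68137394]
top 557.7822163382571 321.0340365778194 244.4855726401236 [[-0.01438303 -0.99986154  0.00836885]
 [-0.98868762  0.01297158 -0.14942732]
 [ 0.14929808 -0.0104234  -0.98873729]] [-0.005199    0.541674    1.46443726]
{'t': 0.1, 'joints': array([ 1.01787251e+00,  8.79389765e-02,  1.37216358e+00,  1.21186814e-05,
        1.68365059e+00, -1.03104674e-01]), 'qd': array([ 0.00153036, -0.00060001, -0.00281678,  0.00112963,  0.00123684,
        0.00030889]), 'joint_efforts': array([ 1.88738282e-03, -3.53008318e+01, -3.14218748e+01, -1.38848791e-04,
        7.82063784e-03,  4.39883010e-07]), 'tcp_pos': array([0.23891285, 0.4949121 , 0.24919386]), 'tool_rot': array([ 0.68904738,  0.15697538,  0.68954761, -0.15841888]), 'ft_force': array([-0.3140617 ,  0.55873517, -1.10984927]), 'moment': array([ 0.00900387,  0.0088953 , -0.02346081]), 'opening': 0.08557724098926192} 0.019
```

View pics/scene0.png

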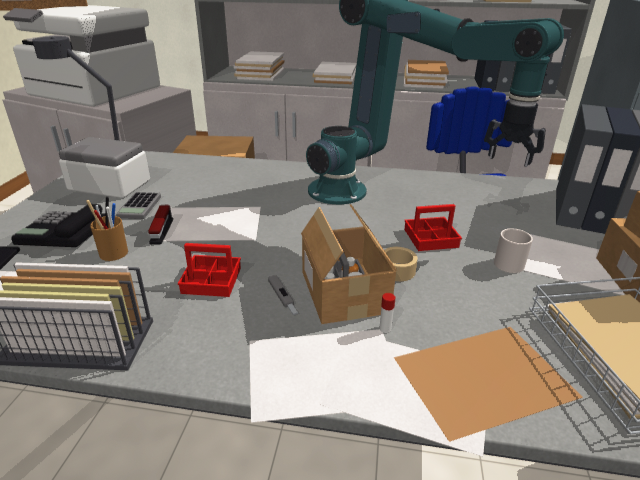

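View pics/top0.png

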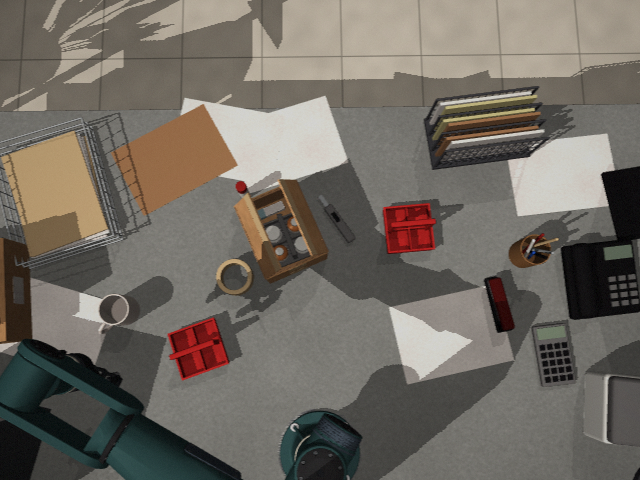

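The two red carriers, at top (409,228) and (198,348), are decoys. The grey caddy is inside the carton at about top (283,230), and I'll confirm that in an enlarged crop.

```bash
python3 - <<'E'
import cv2
a=cv2.imread("pics/top0.png")[165:295,205:365]; cv2.imwrite("pics/top0c.png",cv2.resize(a,None,fx=4.6,fy=4.6,interpolation=cv2.INTER_CUBIC))
a=cv2.imread("pics/scene0.png")[195:335,255:425]; cv2.imwrite("pics/scene0c.png",cv2.resize(a,None,fx=4.2,fy=4.2,interpolation=cv2.INTER_CUBIC))
E
```

```text
(no output)
```

View pics/top0c.png

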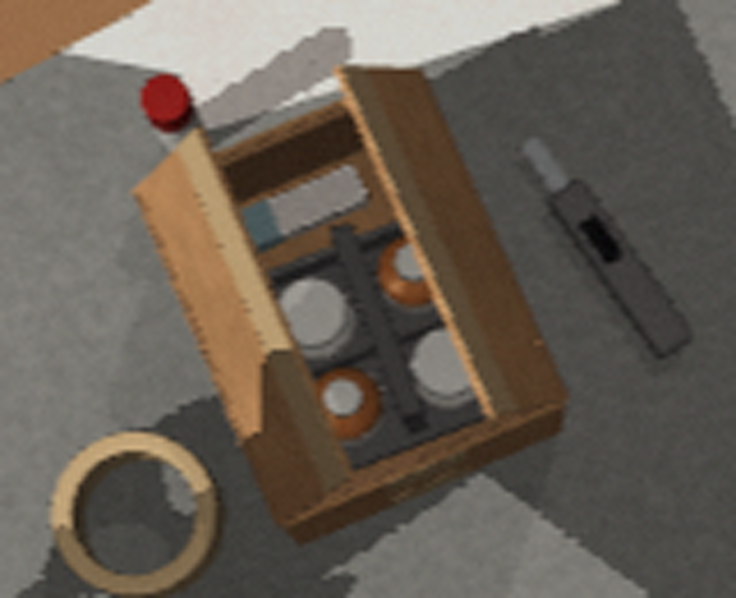

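View pics/scene0c.png

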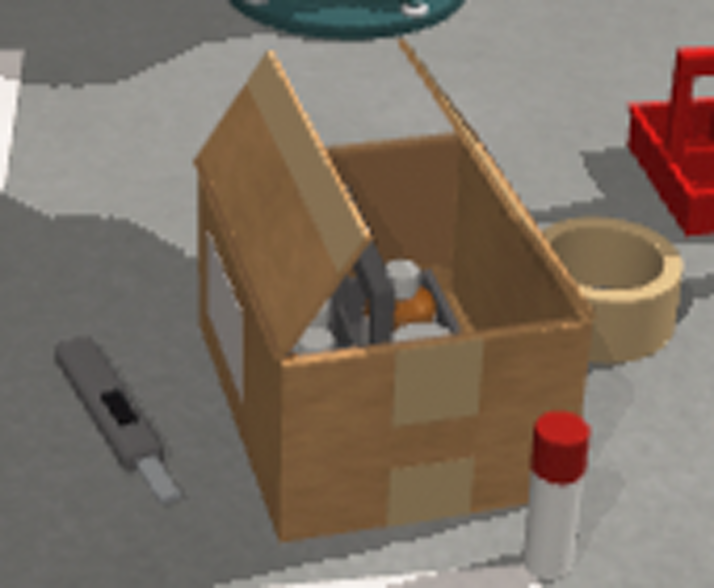

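The crop confirms it: a grey caddy with a bar handle from crop (342,230) to (415,425), and amber bottles and white jars in the wells. Next I'll fit the poses.

```bash
cat > fit.py <<'E'
import numpy as np
from bench import read_camera
from scipy.optimize import least_squares
C={n:read_camera(n) for n in("scene","top")}
def proj(n,X):
    c=C[n]; p=c["R"]@X+c["t"]; return np.array([c["fx"]*p[0]/p[2]+c["cx"],c["fy"]*p[1]/p[2]+c["cy"]])
def W(x,y,a,l): 
    return np.array([x+np.cos(a)*l[0]-np.sin(a)*l[1],y+np.sin(a)*l[0]+np.cos(a)*l[1],l[2]])
T=lambda u,v:("top",(205+u/4.6,165+v/4.6))
S=lambda u,v:("scene",(255+u/4.2,195+v/4.2))
E
python3 - <<'E'
from fit import *
L=lambda sx,sy:(lambda q:(sx*.105,sy*.085,.12))
B=lambda sx,sy:(lambda q:(sx*.105,sy*.085,0))
FL=lambda s:(lambda q:(s*.103,.085-.084*np.cos(q[3]),.12+.084*np.sin(q[3])))
FR=lambda s:(lambda q:(s*.103,-.085+.084*np.cos(q[4]),.12+.084*np.sin(q[4])))
P=[(L(1,-1),S(287,360)),(L(1,1),S(586,322)),(B(1,-1),S(280,538)),(L(-1,-1),S(198,170)),
(L(-1,1),T(283,520)),(L(-1,-1),T(567,400)),(B(-1,-1),T(565,430)),(B(-1,1),T(297,541)),
(FL(1),T(200,130)),(FL(-1),T(350,470)),(FR(1),T(340,68)),(FR(-1),T(490,418)),(FL(-1),S(403,40)),(FR(-1),S(268,52)),(FR(1),S(370,240))]
f=lambda q:np.concatenate([proj(o[0],W(*q[:3],l(q)))-o[1] for l,o in P])
r=least_squares(f,[.5,.1,.4,1,1],loss='soft_l1'); print(r.x); print(f(r.x).reshape(-1,2).round(1).tolist())
# flap edge mid points
q=r.x
for n,l in(("FLe",FL(0)),("FRe",FR(0))): print(n,W(*q[:3],l(q)).round(4))
g=lambda p:np.concatenate([proj("top",W(*p,(s*.058,0,.113)))-T(u,v)[1] for s,u,v in((1,342,229),(-1,415,420))])
h=least_squares(g,[q[0],q[1],q[2]]); print(h.x,h.fun)
c,s=np.cos(q[2]),np.sin(q[2]); d=h.x[:2]-q[:2]; print("caddy in carton",c*d[0]+s*d[1],-s*d[0]+c*d[1],h.x[2]-q[2])
E
```

```text
[0.5726859  0.09100854 0.40318949 0.98367607 0.99846912]
[[-1.8, 0.9], [0.8, -0.4], [-0.8, 0.7], [-1.0, -2.4], [-0.3, 1.1], [-0.6, 0.2], [-1.1, -0.4], [0.6, 0.4], [-0.5, -1.4], [0.0, 0.9], [-1.8, -0.4], [-0.8, -0.8], [-1.7, -0.7], [0.2, -0.5], [-0.5, -1.0]]
FLe [0.5576 0.1264 0.1899]
FRe [0.5882 0.0547 0.1906]
[0.55533703 0.0747045  0.35404672] [ 0.00085545  0.00228043 -0.00084768 -0.00222651]
caddy in carton -0.022354692770933285 -0.008189795129070743 -0.04914276357283881
```

```bash
python3 - <<'E'
from bench import monitor
from scipy.spatial.transform import Rotation as R
import numpy as np
s=monitor.sense(); q=s["tool_rot"]; M=R.from_quat([q[1],q[2],q[3],q[0]]).as_matrix(); print(M.round(3)); a=np.degrees(np.arctan2(M[1,1],M[0,1])); print(a)
t=np.degrees(.354)+90
print([(t-a+k*180+180)%360-180 for k in(0,1)]); p=s["tcp_pos"]
# carton-frame helper: target points
c,sn=np.cos(.4032),np.sin(.4032)
for ly in(0,.09,.13,-.09,-.13): print(ly,((np.array([.5727-sn*ly,.091+c*ly])-p[:2])*100).round(2))
E
```

```text
[[-0.001  0.435  0.901]
 [-0.001  0.901 -0.435]
 [-1.    -0.001 -0.   ]]
64.228164447424
[np.float64(46.05454150020714), np.float64(-133.94545849979284)]
0 [ 33.37 -40.4 ]
0.09 [ 29.84 -32.13]
0.13 [ 28.27 -28.45]
-0.09 [ 36.9  -48.68]
-0.13 [ 38.47 -52.36]
```

```bash
python3 -m jog '[{"tx":3,"ty":-4,"tz":2,"spin":5,"gripper":-1},{"tx":6,"ty":-7.5,"tz":3,"spin":10,"gripper":-1},{"tx":9,"ty":-11,"tz":3,"spin":15,"gripper":-1},{"tx":12,"ty":-14.5,"tz":3,"spin":20,"gripper":-1},{"tx":15,"ty":-18,"tz":3,"spin":25,"gripper":-1},{"tx":18,"ty":-22,"tz":3,"spin":30,"gripper":-1},{"tx":21,"ty":-25.5,"tz":3,"spin":35,"gripper":-1},{"tx":24,"ty":-29,"tz":3,"spin":40,"gripper":-1},{"tx":27,"ty":-32.5,"tz":3,"spin":44,"gripper":-1},{"tx":30,"ty":-36,"tz":3,"spin":46,"gripper":-1},{"tx":33.4,"ty":-40.4,"tz":3,"spin":46,"gripper":-1},{"tx":33.4,"ty":-40.4,"tz":3,"spin":46,"gripper":-1}]' 40
python3 -m jog '[{"tx":0,"ty":0,"tz":0,"gripper":-1},{"tx":0,"ty":0,"tz":0,"gripper":-1},{"tx":0,"ty":0,"tz":0,"gripper":-1}]'
python3 - <<'E'
from bench import read_camera,monitor
import cv2
for n,(a,b,c,d) in(("scene",(150,335,235,445)),("top",(140,300,195,385))):
    i=read_camera(n)["img"][a:b,c:d,::-1]; cv2.imwrite(f"pics/{n}1.png",cv2.resize(i,None,fx=3.1,fy=3.1,interpolation=cv2.INTER_CUBIC))
print(monitor.sense())
E
```

```text
t: 1.4
tcp_pos: [0.5753, 0.0863, 0.2779]
tool_rot: [0.696, -0.123, 0.697, 0.121]
ft_force: [-0.3, 1.2, 0.2]
opening: -0.0001
{'t': 1.5, 'joints': array([ 5.81211455e-02,  1.53130931e-01,  1.24243073e+00, -1.04175681e-03,
        1.74779216e+00, -1.86301129e+00]), 'qd': array([ 0.04801521, -0.03029305,  0.01638633,  0.01506383,  0.00970267,
        0.0073709 ]), 'joint_efforts': array([ -1.32169437, -37.53528357, -31.71680331,  -0.18374096,
        -0.09350788,  -0.0508065 ]), 'tcp_pos': array([0.57340567, 0.08974618, 0.27852349]), 'tool_rot': array([ 0.69563625, -0.12345388,  0.69695774,  0.12287903]), 'ft_force': array([ 0.07457293, -0.16412064,  0.28622468]), 'moment': array([ 0.01538137, -0.04371927,  0.00832064]), 'opening': 0.00020963026943332606}$[0]: bad value
```

```bash
ls pics
```

```text
scene0.png
scene0c.png
scene1.png
top0.png
top0c.png
top1.png
```

View pics/scene1.png

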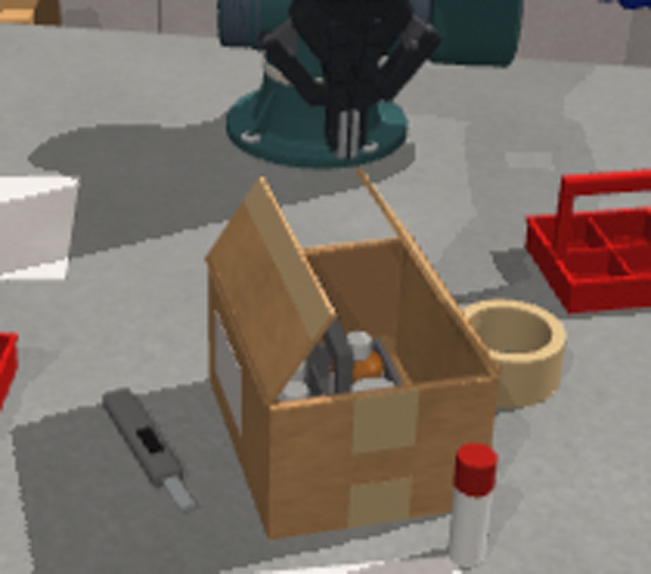

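View pics/top1.png

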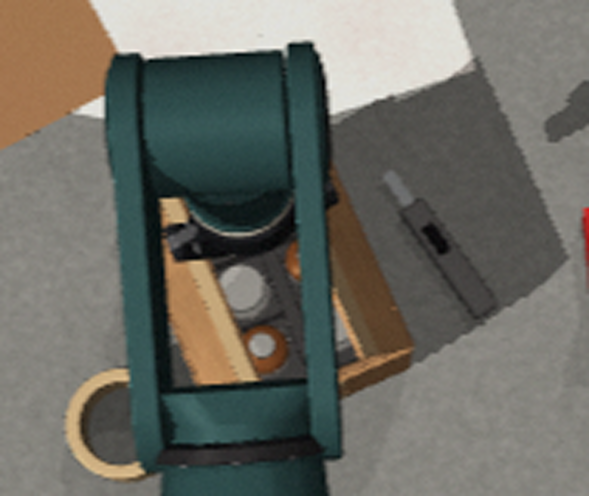

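```bash
python3 -m jog '[{"tx":0,"ty":0.1,"tz":-3,"spin":0,"gripper":-1},{"tx":0,"ty":0.1,"tz":-6,"spin":0,"gripper":-1},{"tx":0,"ty":0.1,"tz":-9.5,"spin":0,"gripper":-1},{"tx":0,"ty":0.1,"tz":-9.5,"spin":0,"gripper":-1},{"tx":-0.6,"ty":1.4,"tz":-9.5,"spin":0,"gripper":-1},{"tx":-1.2,"ty":2.8,"tz":-9.5,"spin":0,"gripper":-1},{"tx":-1.8,"ty":4.2,"tz":-9.5,"spin":0,"gripper":-1},{"tx":-2.4,"ty":5.6,"tz":-9.5,"spin":0,"gripper":-1},{"tx":-3,"ty":7,"tz":-9.5,"spin":0,"gripper":-1},{"tx":-3.6,"ty":8.4,"tz":-9.5,"spin":0,"gripper":-1},{"tx":-4.5,"ty":10.6,"tz":-9.5,"spin":0,"gripper":-1},{"tx":-4.5,"ty":10.6,"tz":-9.5,"spin":0,"gripper":-1}]'
cat > snap.py <<'E'
import sys,cv2
from bench import read_camera,monitor
k=sys.argv[1]
for n,(a,b,c,d) in(("scene",(130,335,225,465)),("top",(140,300,175,385))):
    i=read_camera(n)["img"][a:b,c:d,::-1]; cv2.imwrite(f"pics/{n}{k}.png",cv2.resize(i,None,fx=2.9,fy=2.9,interpolation=cv2.INTER_CUBIC))
s=monitor.sense(); print(s["t"],s["tcp_pos"],s["ft_force"],s["opening"])
E
python3 snap.py 2
```

```text
t: 2.7
tcp_pos: [0.5269, 0.1986, 0.1834]
tool_rot: [0.695, -0.124, 0.697, 0.125]
ft_force: [0.2, -0.2, 0.5]
opening: -0.0
2.8 [0.52794055 0.19649744 0.1833426 ] [ 0.45995827 -0.40990752  0.39755097] 8.059833169743093e-06
```

View pics/scene2.png

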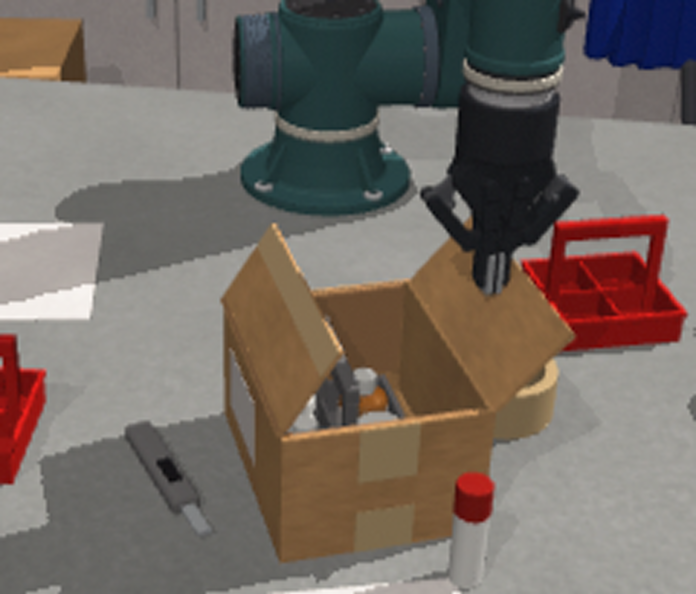

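The left flap is now leaning well outward. Next is the right flap.

```bash
python3 -m jog '[{"tx":1.5,"ty":-3.5,"tz":0,"spin":0,"gripper":-1},{"tx":3,"ty":-7,"tz":0,"spin":0,"gripper":-1},{"tx":4.2,"ty":-9.9,"tz":0,"spin":0,"gripper":-1},{"tx":4.8,"ty":-11.3,"tz":0,"spin":0,"gripper":-1},{"tx":5.4,"ty":-12.7,"tz":0,"spin":0,"gripper":-1},{"tx":6,"ty":-14.1,"tz":0,"spin":0,"gripper":-1},{"tx":6.6,"ty":-15.5,"tz":0,"spin":0,"gripper":-1},{"tx":7.2,"ty":-16.9,"tz":0,"spin":0,"gripper":-1},{"tx":7.8,"ty":-18.3,"tz":0,"spin":0,"gripper":-1},{"tx":8.4,"ty":-19.7,"tz":0,"spin":0,"gripper":-1},{"tx":9,"ty":-21.1,"tz":0,"spin":0,"gripper":-1},{"tx":9,"ty":-21.1,"tz":0,"spin":0,"gripper":-1}]'
python3 snap.py 3
```

```text
t: 4.0
tcp_pos: [0.6186, -0.0167, 0.1827]
tool_rot: [0.695, -0.124, 0.697, 0.122]
ft_force: [0.3, -1.0, -0.5]
opening: -0.0002
4.1 [ 0.61801435 -0.01497323  0.18294733] [0.3546953  0.73256741 0.54705157] 2.9072085603642975e-05
```

View pics/scene3.png

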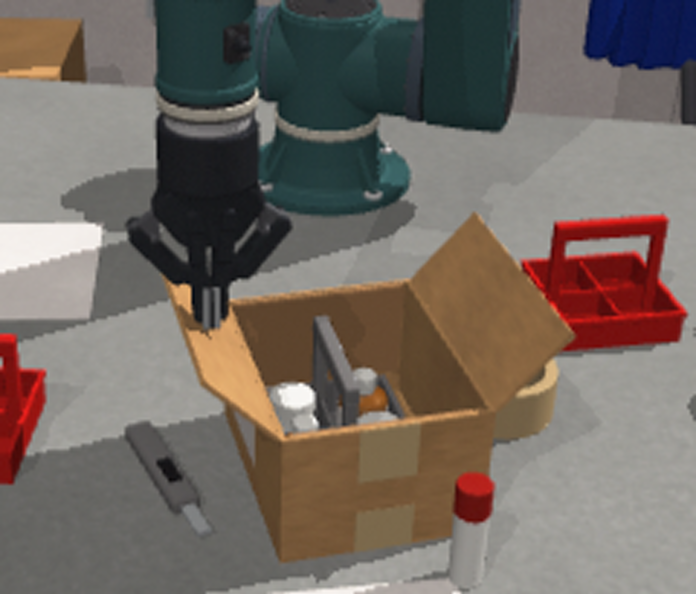

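View pics/top3.png

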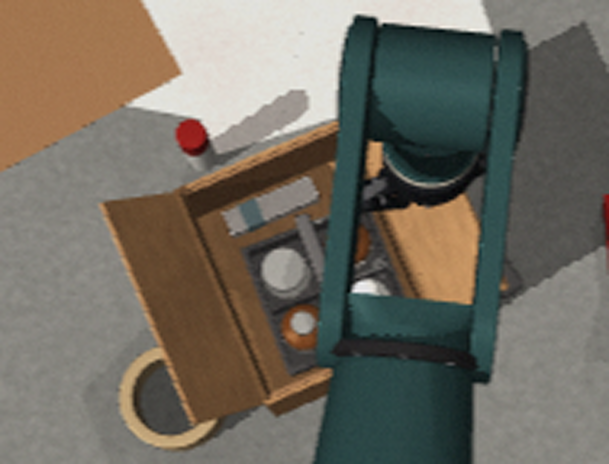

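Both flaps are past upright. I'll check the handle estimate against this scene view.

```bash
python3 - <<'E'
from fit import *
import cv2
i=np.ascontiguousarray(C["scene"]["img"][:,:,::-1]); j=np.ascontiguousarray(C["top"]["img"][:,:,::-1])
out=[]
for n,im,(a,b,c,d) in(("scene",i,(215,295,300,400)),("top",j,(195,295,220,345))):
    f=6
    z=cv2.resize(im[a:b,c:d],None,fx=f,fy=f,interpolation=cv2.INTER_CUBIC)
    for s in(1,-1):
        for y in(.007,-.007):
            p=proj(n,W(.5553,.0747,.354,(s*.058,y,.113))); cv2.circle(z,(int((p[0]-c+.5)*f),int((p[1]-a+.5)*f)),3,(0,255,0),-1)
    cv2.imwrite(f"pics/h_{n}.png",z)
E
```

```text
(no output)
```

View pics/h_scene.png

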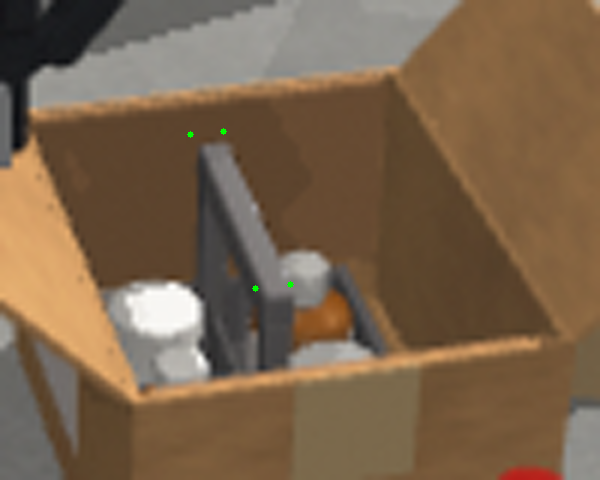

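View pics/h_top.png

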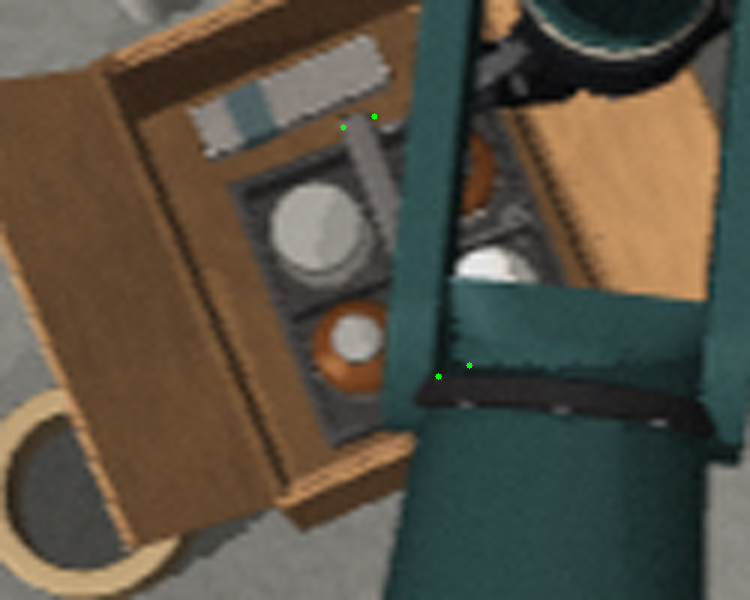

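```bash
python3 - <<'E'
from fit import *
o=[]
S6=lambda u,v:("scene",(300+u/6-.5,215+v/6-.5)); T6=lambda u,v:("top",(220+u/6-.5,195+v/6-.5))
P=[((-.058,-.007),S6(202,152)),((-.058,.007),S6(228,147)),((.058,-.007),S6(264,293)),((.058,.007),S6(293,290)),
((.058,.007),T6(348,126)),((.058,-.007),T6(372,114)),((-.058,.007),T(404,428)),((-.058,-.007),T(425,418))]
f=lambda q:np.concatenate([proj(o[0],W(*q[:3],(*l,.113)))-o[1] for l,o in P])
r=least_squares(f,[.555,.075,.354],loss='soft_l1');print(r.x,np.degrees(r.x[2]),f(r.x).reshape(-1,2).round(1).tolist())
from bench import monitor
s=monitor.sense();print(s["tcp_pos"],(r.x[:2]-s["tcp_pos"][:2])*100)
E
```

```text
[0.55606083 0.07627308 0.34550931] 19.79622499263022 [[-1.1, -2.7], [-0.0, -2.3], [-1.0, -0.5], [0.0, -0.6], [-1.1, -0.1], [-0.0, 0.0], [-1.0, -1.0], [-0.4, -0.7]]
[ 0.61781738 -0.01396338  0.18340956] [-6.17565489  9.02364688]
```

```bash
python3 -m jog '[{"tx":-1,"ty":1.5,"tz":1,"spin":0,"gripper":-1},{"tx":-3,"ty":4.5,"tz":4,"spin":0,"gripper":-1},{"tx":-5,"ty":7.3,"tz":5,"spin":0,"gripper":1},{"tx":-6.2,"ty":9,"tz":5,"spin":0,"gripper":1},{"tx":-6.2,"ty":9,"tz":5,"spin":0,"gripper":1},{"tx":-6.2,"ty":9,"tz":5,"spin":0,"gripper":1},{"tx":-6.2,"ty":9,"tz":5,"spin":0,"gripper":1},{"tx":-6.2,"ty":9,"tz":5,"spin":0,"gripper":1},{"tx":-6.2,"ty":9,"tz":5,"spin":0,"gripper":1},{"tx":-6.2,"ty":9,"tz":5,"spin":0,"gripper":1}]'
python3 snap.py 4
python3 - <<'E'
from bench import monitor
import numpy as np
s=monitor.sense();q=s["tool_rot"];print(q,np.degrees(2*np.arctan2(q[3],q[0])),(np.array([.5561,.0762,.104])-s["tcp_pos"])*100)
E
```

```text
t: 5.3
tcp_pos: [0.556, 0.0755, 0.233]
tool_rot: [0.695, -0.124, 0.697, 0.123]
ft_force: [0.8, 0.2, 0.5]
opening: 0.0854
5.4 [0.55595797 0.07566313 0.23318346] [-0.05385943  0.65644755  0.76232838] 0.08521374860609152
[ 0.69525297 -0.12405529  0.69713934  0.1234112 ] 20.130945801061397 [  0.01420273   0.05368675 -12.91834592]
```

View pics/scene4.png

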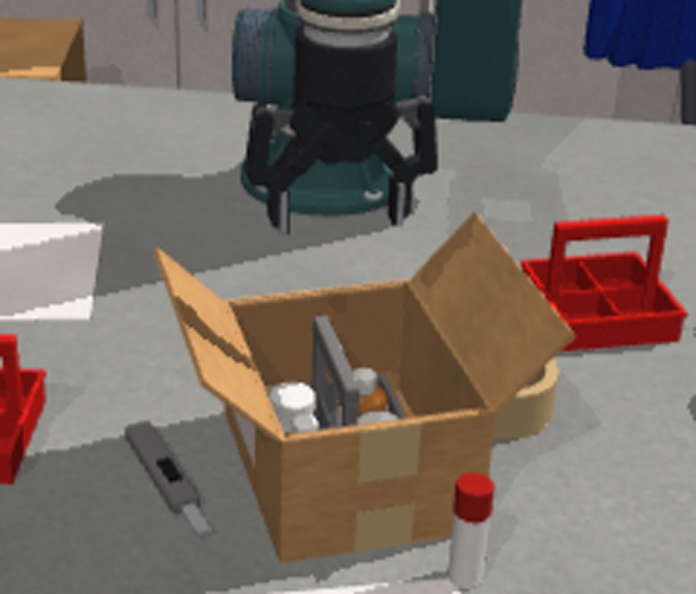

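View pics/top4.png

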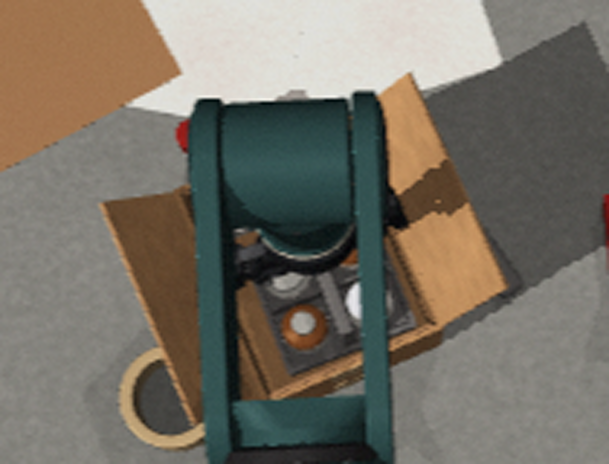

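```bash
python3 -m jog '[{"tx":0,"ty":0,"tz":-3,"spin":0,"gripper":0.4},{"tx":0,"ty":0,"tz":-6,"spin":0,"gripper":0.4},{"tx":0,"ty":0,"tz":-8,"spin":0,"gripper":0.4},{"tx":0,"ty":0,"tz":-10,"spin":0,"gripper":0.4},{"tx":0,"ty":0,"tz":-11.5,"spin":0,"gripper":0.4},{"tx":0,"ty":0,"tz":-12.8,"spin":0,"gripper":0.4},{"tx":0,"ty":0,"tz":-12.8,"spin":0,"gripper":0.4},{"tx":0,"ty":0,"tz":-12.8,"spin":0,"gripper":0.4}]' 25
python3 snap.py 5
```

```text
t: 6.2
tcp_pos: [0.5563, 0.0757, 0.1055]
tool_rot: [0.695, -0.124, 0.697, 0.123]
ft_force: [-0.7, -0.3, 1.0]
opening: 0.0597
6.3 [0.5568627  0.07569268 0.10653666] [0.92751136 0.28260469 0.00754456] 0.06001011481168652
```

View pics/scene5.png

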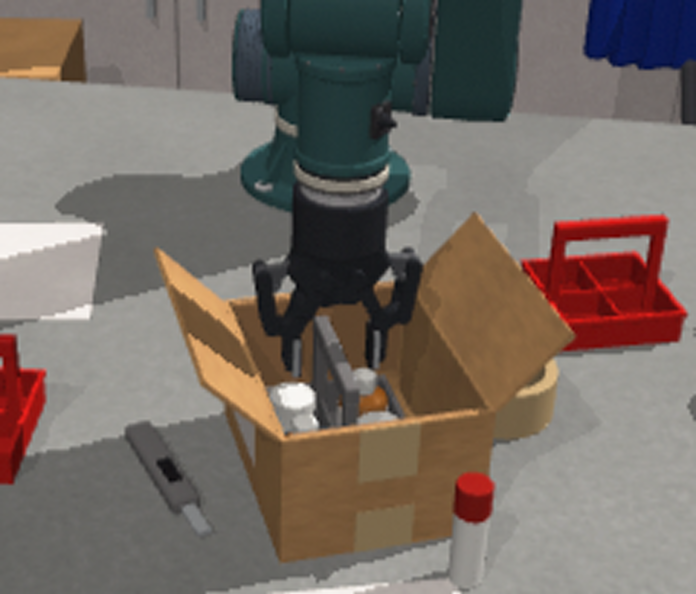

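The fingers straddle the bar: left at (293,350), right at (378,345), bar between them at (330,340). I'll close gently, then firm up.

```bash
python3 -m jog '[{"tx":0,"ty":0,"tz":0,"spin":0,"gripper":-0.2},{"tx":0,"ty":0,"tz":0,"spin":0,"gripper":-0.4},{"tx":0,"ty":0,"tz":0,"spin":0,"gripper":-0.55},{"tx":0,"ty":0,"tz":0,"spin":0,"gripper":-0.7},{"tx":0,"ty":0,"tz":0,"spin":0,"gripper":-0.85},{"tx":0,"ty":0,"tz":0,"spin":0,"gripper":-1},{"tx":0,"ty":0,"tz":0,"spin":0,"gripper":-1},{"tx":0,"ty":0,"tz":0,"spin":0,"gripper":-1}]' 25
python3 -m jog '[{"tx":0,"ty":0,"tz":0,"spin":0,"gripper":-1},{"tx":0,"ty":0,"tz":0,"spin":0,"gripper":-1},{"tx":0,"ty":0,"tz":0,"spin":0,"gripper":-1},{"tx":0,"ty":0,"tz":0,"spin":0,"gripper":-1},{"tx":0,"ty":0,"tz":0.4,"spin":0,"gripper":-1},{"tx":0,"ty":0,"tz":0.8,"spin":0,"gripper":-1},{"tx":0,"ty":0,"tz":1.2,"spin":0,"gripper":-1},{"tx":0,"ty":0,"tz":1.5,"spin":0,"gripper":-1},{"tx":0,"ty":0,"tz":1.5,"spin":0,"gripper":-1},{"tx":0,"ty":0,"tz":1.5,"spin":0,"gripper":-1}]' 80
python3 snap.py 6
```

```text
t: 7.1
tcp_pos: [0.557, 0.0759, 0.107]
tool_rot: [0.696, -0.124, 0.696, 0.123]
ft_force: [-1.1, 1.8, 3.6]
opening: 0.0137
t: 8.1
tcp_pos: [0.5569, 0.0759, 0.1219]
tool_rot: [0.696, -0.124, 0.696, 0.123]
ft_force: [0.5, 0.6, -5.9]
opening: 0.0126
8.2 [0.55677963 0.07591003 0.12167841] [ 0.35204268  0.93275474 -5.88152532] 0.012566710563578942
```

View pics/scene6.png

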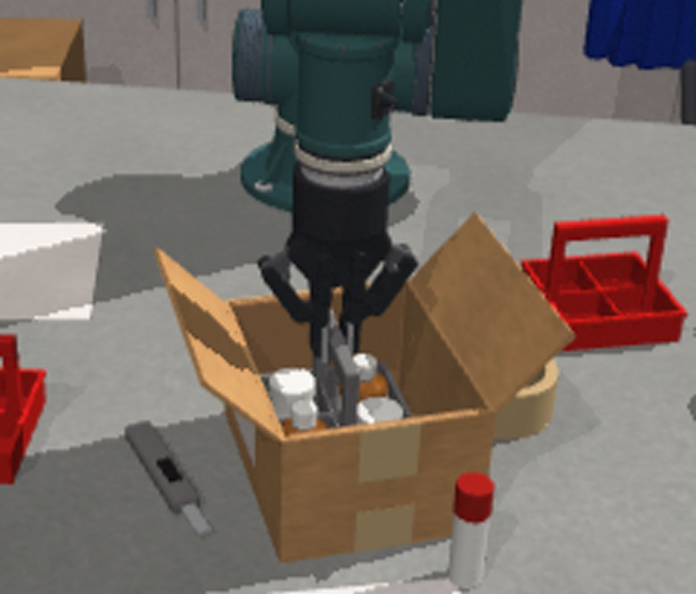

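View pics/top6.png

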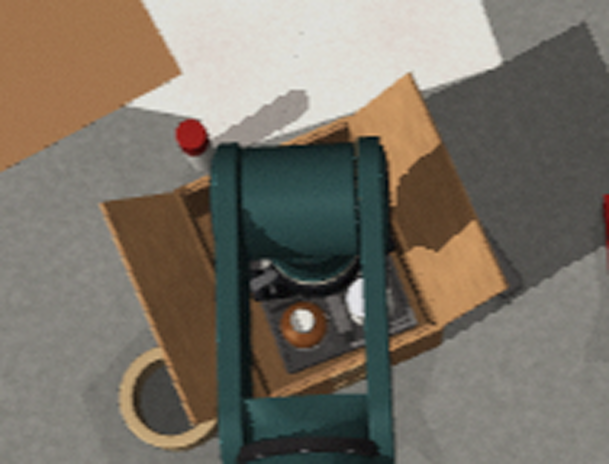

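```bash
python3 -m jog '[{"tx":0,"ty":0,"tz":0.3,"spin":0,"gripper":-1},{"tx":0,"ty":0,"tz":0.8,"spin":0,"gripper":-1},{"tx":0,"ty":0,"tz":1.5,"spin":0,"gripper":-1},{"tx":0,"ty":0,"tz":2.3,"spin":0,"gripper":-1},{"tx":0,"ty":0,"tz":3.1,"spin":0,"gripper":-1},{"tx":0,"ty":0,"tz":3.9,"spin":0,"gripper":-1},{"tx":0,"ty":0,"tz":4.7,"spin":0,"gripper":-1},{"tx":0,"ty":0,"tz":5.5,"spin":0,"gripper":-1},{"tx":0,"ty":0,"tz":6.2,"spin":0,"gripper":-1},{"tx":0,"ty":0,"tz":6.7,"spin":0,"gripper":-1},{"tx":0,"ty":0,"tz":7,"spin":0,"gripper":-1},{"tx":0,"ty":0,"tz":7,"spin":0,"gripper":-1}]'
python3 snap.py 7
```

```text
t: 9.4
tcp_pos: [0.557, 0.0759, 0.1922]
tool_rot: [0.696, -0.124, 0.696, 0.123]
ft_force: [-0.5, 0.4, -6.9]
opening: 0.0124
9.5 [0.55660933 0.07594109 0.19136406] [ 0.0199539   0.03321279 -6.4294033 ] 0.012919714162579504
```

View pics/scene7.png

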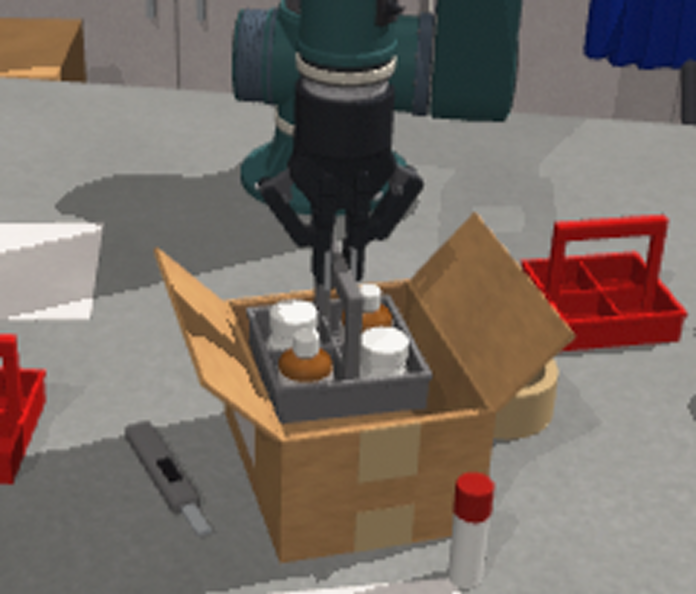

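The caddy is level and all four items are upright. Now the rest of the lift.

```bash
python3 -m jog '[{"tx":0,"ty":0,"tz":0.3,"spin":0,"gripper":-1},{"tx":0,"ty":0,"tz":0.8,"spin":0,"gripper":-1},{"tx":0,"ty":0,"tz":1.5,"spin":0,"gripper":-1},{"tx":0,"ty":0,"tz":2.3,"spin":0,"gripper":-1},{"tx":0,"ty":0,"tz":3.1,"spin":0,"gripper":-1},{"tx":0,"ty":0,"tz":3.9,"spin":0,"gripper":-1},{"tx":0,"ty":0,"tz":4.7,"spin":0,"gripper":-1},{"tx":0,"ty":0,"tz":5.5,"spin":0,"gripper":-1},{"tx":0,"ty":0,"tz":6.2,"spin":0,"gripper":-1},{"tx":0,"ty":0,"tz":6.9,"spin":0,"gripper":-1},{"tx":0,"ty":0,"tz":7.3,"spin":0,"gripper":-1},{"tx":0,"ty":0,"tz":7.5,"spin":0,"gripper":-1}]'
python3 -m jog '[{"tx":0,"ty":0,"tz":0,"spin":0,"gripper":-1},{"tx":0,"ty":0,"tz":0,"spin":0,"gripper":-1},{"tx":0,"ty":0,"tz":0,"spin":0,"gripper":-1},{"tx":0,"ty":0,"tz":0,"spin":0,"gripper":-1},{"tx":0,"ty":0,"tz":0,"spin":0,"gripper":-1},{"tx":0,"ty":0,"tz":0,"spin":0,"gripper":-1},{"tx":0,"ty":0,"tz":0,"spin":0,"gripper":-1},{"tx":0,"ty":0,"tz":0,"spin":0,"gripper":-1},{"tx":0,"ty":0,"tz":0,"spin":0,"gripper":-1},{"tx":0,"ty":0,"tz":0,"spin":0,"gripper":-1}]'
python3 snap.py 8
```

```text
t: 10.7
tcp_pos: [0.5568, 0.0759, 0.2669]
tool_rot: [0.696, -0.124, 0.696, 0.123]
ft_force: [0.5, -0.0, -5.0]
opening: 0.0128
t: 11.7
tcp_pos: [0.5568, 0.0759, 0.267]
tool_rot: [0.696, -0.124, 0.696, 0.123]
ft_force: [-1.1, -0.2, -5.8]
opening: 0.0127
11.8 [0.55677535 0.07592353 0.26696367] [-0.32089459  0.03418796 -5.84029933] 0.012457200937134195
```

View pics/scene8.png

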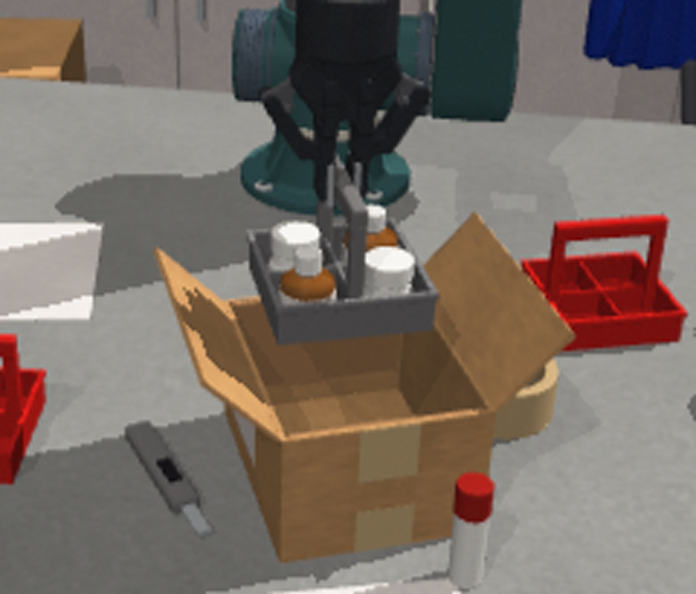

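View pics/top8.png

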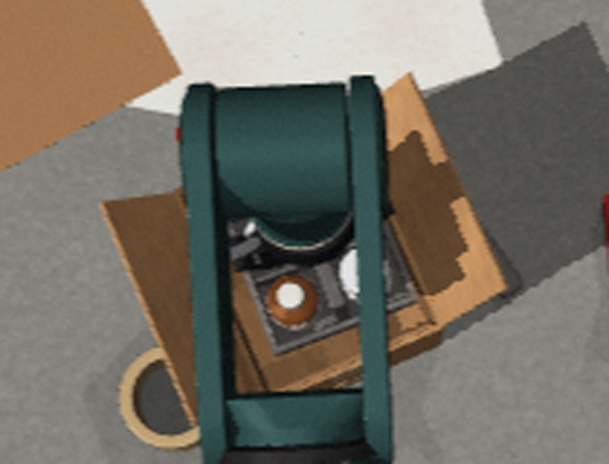

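```bash
python3 - <<'E'
from fit import *
from scipy.spatial.transform import Rotation as R
S=lambda u,v:np.array((225+u/2.9,130+v/2.9))
h=.062
P=[((h,-h,.034),S(273,313)),((h,h,.034),S(436,295)),((h,-h,0),S(280,342)),((h,h,0),S(434,328)),((-h,-h,.034),S(249,233)),((.058,-.007,.109),S(349,216)),((.058,.007,.109),S(365,214))]
f=lambda q:np.concatenate([proj("scene",R.from_euler('ZYX',q[3:]).apply(l)+q[:3])-o for l,o in P])
r=least_squares(f,[.556,.076,.164,.35,0,0]);print(r.x.round(3),np.abs(r.fun).max())
q=[.5727,.091,.4032]
for sg,pts in((1,[(-1,S(475,213)),(1,S(573,337))]),(-1,[(-1,S(157,250)),(1,S(203,385))])):
    g=lambda t:np.concatenate([proj("scene",W(*q,(s*.103,sg*(.085-.084*np.cos(t[0])),.12+.084*np.sin(t[0]))))-o for s,o in pts])
    k=least_squares(g,[2.1]);print(sg,k.x,k.fun.round(1))
E
```

```text
[0.553 0.079 0.159 0.339 0.03  0.034] 1.9141315488955684
1 [2.37088865] [ 0.1  0.1  0.6 -0.8]
-1 [2.34346087] [-1.6 -1.1 -0.8 -1.2]
```

```bash
python3 - <<'E'
from bench import ctrl,monitor
print(ctrl.hand_in()); s=monitor.sense(); print(s["t"],s["tcp_pos"],s["opening"],s["ft_force"])
E
```

```text
the job is handed in; nothing more can be done
None
the job is handed in; nothing more can be done
```

I swung both flaps back with the closed fingers and gripped the grey caddy by the middle of its bar at 80 N. I then lifted it straight up and handed in at about 12 s of the 51 s, still holding it still above the carton.

Last checks, all from the camera fit and arm readings just before hand-in:
- **Flaps:** they measured about 2.37 rad (left) and 2.34 rad (right), against the 1.75 needed.
- **Caddy position:** its base is at about 0.16 m, roughly 40 mm above the rim. It is about 22 mm off the carton's centre and clear of the carton and flaps.
- **Level:** the fit puts the tilt at about 0.04 rad with residuals up to 2 pixels, within the 0.10 limit.
- **Grip:** the wrist carries about 6 N and the finger opening is about 12.7 mm on the 14 mm bar. The TCP did not move over the last second.
- **Contents and surroundings:** all four bottles and jars look upright in their wells. The knife, tape roll and glue stick look unmoved. The tablet box, stapler, mug and pen cup were hidden or out of the last pictures, so I did not recheck them, but the arm never touched them.

None of the checks failed. One disagreed slightly: the two cameras put the far end of the handle about 2 to 3 pixels apart (a few mm), which the open jaws easily covered.

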